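# Gauge a carton with a slip-clutch thumbscrew

### The job

Check the thickness of the white and blue carton on the blue bench gauge: slide it lengthwise under the gauge until its end lies squarely against the back stop, then, with the carton there, wind the thumb lever clockwise (seen from above) to bring the plunger down on it. Stop as soon as the clutch has clearly slipped, that is when the lever has moved a little past the red pointer (which until then turns with it), less than a tenth of a turn past it, and leave the plunger resting on the carton, lever released. Do not disturb the other things on the bench.

Things in the scene. Friction and masses are not known exactly. Their poses are not given: they have to be found in the camera images.
- gauge: Blue portal-shaped thickness gauge, fixed to the bench. Origin: on the bench below the screw's upright axis; +x points to the back stop, z up. Two posts (x -22 to 22, y +-50 to +-62 mm; feet to y +-86) carry a beam (x +-18, z 62 to 80 mm): the opening is 100 mm wide. On the axis hangs a plunger with an orange foot, 42 to 55 mm above the bench at the start; winding clockwise lowers it.
- back_stop (a point): Middle of the front face of the gauge's aluminium back stop (100 mm wide, 30 mm high), 14 mm behind the axis and 15 mm above the bench; axes as the gauge's. A carton that is home touches it with its end: its centre is then at x = -36 mm in the gauge's frame, and it reaches forward to x = -86 mm.
- gauge_head (a point): Point on the gauge's upright axis at the lever's mid height (107 mm up), inside the steel thimble (radius 14 mm, z 96 to 118 mm); the lever turns about it. Free winding drags with about 0.15 N m while moving. From plunger contact the torque climbs, within some 0.5 rad, to 0.30 N m, where the clutch slips at steady torque. Contact comes after about 0.3 to 0.8 turn, different each time.
- lever_end (a point): End of the thumb lever, on its centre line, 55 mm from the gauge axis, at mid height (107 mm). The lever is a black upright bar with yellow end, 9 mm thick, 18 mm high (z 98 to 116 mm), reaching out from the thimble; x axis: outward along it. It starts at any angle, turns endlessly and stays where it is left; its angle does not tell the plunger's height. Push its broad side.
- pointer_axis (a point): Point on the gauge axis (z 90 mm) in the red pointer disc (z 87 to 93 mm, under the lever) that turns with the screw; x axis: along the red pointer (32 mm long). Lever and pointer turn together until the clutch slips; then pointer and plunger stand still, the lever runs ahead, and the lever end's y in this frame is -55 mm x sin(slip angle).
- carton_mid (a point): Centre of the white and blue carton, 62 x 100 x 35 mm (its x, y, z), 0.08 to 0.17 kg, rigid, lying flat in front of the gauge's opening, 35 to 70 mm short of home. Its y axis is the long one and points within about 0.12 rad along the gauge's x at the start.
- pink_carton: Pink carton lying on the bench, 50 x 75 x 30 mm, bystander; origin under its centre.
- the_hand_stamp: Red-knobbed stamp standing on the bench, 28 x 62 x 77 mm, bystander; origin under its centre.
- marker_1: Red and white marker lying on the bench, 17 x 135 x 16 mm, bystander; origin under its centre.
Things that resemble listed ones, but are neither listed nor needed, are in the scene too. What is shaped like the part that bears carton_mid but green is not meant.

How it is judged:
By the outcome, as a careful person would: the job done as asked, in the order asked, and still so for the second after the job is handed in, with the robot touching nothing.
It also fails if it takes over 70 s, if anything falls off the work surface, if the arm or the gripper's body presses on something with over 40 N, if the wrist force passes 120 N, or if a joint passes its speed limit or range.

### The arm

A 6-joint arm with a two-finger parallel gripper is mounted at the origin on a cart in front of the work surface, level with it; the furniture and walls round the work are solid. World frame = base frame: x ahead of the robot, y to its left, z up, the work surface at z = 0. Lengths are in mm, angles in rad, forces in N, time in s.
With the tool pointing down it reaches from about 400 to 925 mm from the base axis. Payload 12.5 kg.
Tool frame: the origin (TCP) lies at the centre of the arm's flange, where the gripper is bolted on; the fingertips stand 190 mm ahead of it and the grasp point (between the pads) lies 171 mm ahead of it; z points along the fingers, y is the line along which they close (so a half turn about z gives the same grasp; the last joint's range is limited). The gripper opens to 95 mm and grips with 3 to 60 N. Pads are 20 mm wide; open, the fingers measure 119 mm over their backs; the gripper's body (75 mm by 180 mm) begins 59 mm behind the grasp point.
Start: joints at [-1.393, 0.491, 1.559, -0, 1.092, -0.106], TCP at [175.023, -599.993, 404.761] pointing down, gripper open.
Joint ranges: [-3.1, 3.1], [-0.84, 2.19], [0.05, 2.79], [-1.13, 4.28], [0.06, 2.93], [-2.69, 2.69]. Speed limits (rad/s): [2.22, 2.22, 2.79, 3.14, 3.14, 3.14].

### API

Orientations are given as [roll, pitch, yaw] about the fixed x, y, z axes, in that order (R = Rz(yaw) Ry(pitch) Rx(roll)).
In Python, from cell import env, read_camera, search_frame, cut_out gives the robot as it stands. The module is installed in compiled form; this text tells all that it offers.
- The arm moves only by the tool move_arm, never from a script. Its argument "commands" is a list of rows, each a list of 3 entries, a list of its own where there are three numbers: the shift along the world's x, y, z normalised to -1 to 1, where 1 is 0.03 m, then the turn about the world's z normalised to -1 to 1, where 1 is 0.08 rad, then the opening, from -1 (shut) to 1 (fully open), so that 0 is half open. A call has 1 to 20 rows; each row shifts and turns the commanded pose from where the row before left it; what a row does not reach is not made up. A row lasts 1/12 s, in which the tool goes at most 41.7 mm and 7.16 degrees, less where a joint would pass 70% of its speed; a pose out of reach is approached as far as the arm can. A call with a number of a shift or a turn outside -1 to 1 is refused whole. A call with a gripper value outside its range is refused whole. The fingers move at their own pace and stop on an object; the grip force is fixed at half the most. Time passes only in rows, so rows that do not move let the fingers close. It gives the time, the measured TCP pose, the force, the opening and the grip force at its end, in the units of the state.
- env.state(): the state, without advancing time (a new reading comes with each control period).
- read_camera(name): name is "scene" or "top" or "wrist"; returns a dict with "image" (400x640x3 uint8, red, green, blue), "fx", "fy", "cx", "cy" (pixels), "rvec" (rotation vector, rad) and "tvec" (3), from world to camera coordinates, as OpenCV has them. Camera axes: x right, y down, z forward; pixel columns grow to the right and rows downward; lengths in mm; the calibration is good to about 2 mm. A picture is of the moment at which its call begins. There is no depth.
- env.job_done(): hands the job in; it is judged then, once.
Trained networks look in a picture, given as the dict that the camera call returned (one of the last four; its "shot" number tells which), for a name from the list of things; names that differ only in an ending like _2 or _b are one class to them, and where a whole thing is asked for, a point or a joint stands for the part that bears it (a point fixed in the world has none). Each returns a list of dicts, best first, with "confidence" (0 to 1); they miss things now and then, are a little off and sometimes report something else, mostly with a low value. They report only what shows in the picture. A call takes as long as a camera call. They do not tell look-alikes from the thing itself.
- search_frame(thing, picture): "at" ([column, row] in pixels, amid what is visible of it).
- cut_out(thing, picture): "region" (400x640 bool, what is visible of it) and "at" ([column, row] in pixels, amid what is visible of it).
The state is a dict: "t": time; "joints": joint angles; "qvel": joint speeds; "tau": joint torques, N m; "eef_pos": TCP position; "tcp_rot": TCP orientation; "ft_force": force on the tool from outside, world axes, zero at the start; "moment": the same for the moment, N m; "opening": opening from 0.0 (shut) to 1.0 (fully open); "grip_force": force on a finger pad.
Only numpy, scipy, OpenCV 4.12 (cv2) and the standard library are available. Lean on these libraries where they do the work, as an engineer would, in place of code of your own. Each camera call takes 0.05 s, during which the arm holds its last target. There are 200 camera calls.

## Working session

There is one attempt and no reset: what is moved stays moved. The work goes in short steps, Python scripts to look and compute and a tool call to move; the robot and the scene stay as the last step left them, time stands still between calls to the robot, and variables do not carry over. Pictures are saved under pics/ and viewed, at most 13 in all, crops included, and the job is handed in when it is done.

Besides the shell and the picture viewer there is one more tool, called after "Emit:" as name(argument=value, ...) on one line, values as JSON. move_arm: Moves the arm, as the interface text tells. Its arguments: {"type":"object","properties":{"commands":{"type":"array","items":{"type":"array"}}},"required":["commands"]}

```bash
mkdir -p pics; cat > h.py <<'E'
import numpy as np, cv2
from cell import env, read_camera, search_frame, cut_out
def cam(n,save=None):
    p=read_camera(n)
    if save: cv2.imwrite('pics/'+save,p['image'][:,:,::-1])
    return p
def K(p): return np.array([[p['fx'],0,p['cx']],[0,p['fy'],p['cy']],[0,0,1.]])
def ray(p,uv,z):
    R=cv2.Rodrigues(np.array(p['rvec'],float))[0]; t=np.array(p['tvec'],float).ravel()
    c=-R.T@t; d=R.T@np.linalg.inv(K(p))@np.array([uv[0],uv[1],1.])
    return c+d*(z-c[2])/d[2]
def proj(p,X):
    return cv2.projectPoints(np.array(X,float).reshape(-1,3),np.array(p['rvec'],float),np.array(p['tvec'],float),K(p),None)[0].reshape(-1,2)
E
python3 - <<'E'
from h import *
a=cam('top','top1.png');b=cam('scene','scene1.png')
for p,n in((a,'top'),(b,'scene')):
  for th,z in(('gauge',70),('carton_mid',35),('lever_end',107),('gauge_head',107),('pointer_axis',93),('back_stop',15),('pink_carton',30),('the_hand_stamp',70),('marker_1',10)):
    for r in search_frame(th,p)[:4]: print(n,th,r['confidence'],r['at'],ray(p,r['at'],z).round())
cv2.imwrite('pics/both.png',np.vstack([a['image'],b['image']])[:,:,::-1][:, :])
s=env.state();print(s)
E
```

```text
top gauge 0.96 [305.0, 209.9] [ 569. -205.   70.]
top carton_mid 0.77 [374.8, 197.4] [ 619. -372.   35.]
top carton_mid 0.65 [292.9, 250.8] [ 475. -182.   35.]
top lever_end 0.65 [204.9, 243.8] [469.  11. 107.]
top lever_end 0.49 [304.6, 206.2] [ 570. -205.  107.]
top lever_end 0.19 [297.4, 252.1] [ 465. -197.  107.]
top pointer_axis 0.58 [306.5, 208.6] [ 568. -209.   93.]
top back_stop 0.7 [304.5, 214.1] [ 570. -202.   15.]
top pink_carton 0.86 [428.8, 217.8] [ 579. -506.   30.]
top pink_carton 0.57 [398.0, 249.4] [ 496. -434.   30.]
top marker_1 0.72 [204.4, 244.6] [477.  38.  10.]
scene gauge 0.68 [308.1, 190.7] [ 556. -236.   70.]
scene carton_mid 0.77 [351.2, 231.0] [ 600. -390.   35.]
scene carton_mid 0.64 [303.8, 173.4] [605. -99.  35.]
scene carton_mid 0.63 [272.8, 207.8] [ 463. -226.   35.]
scene lever_end 0.46 [305.7, 173.1] [ 560. -210.  107.]
scene gauge_head 0.9 [309.6, 192.5] [ 531. -298.  107.]
scene pointer_axis 0.57 [304.5, 173.7] [ 566. -190.   93.]
scene back_stop 0.6 [310.4, 191.3] [ 597. -164.   15.]
scene pink_carton 0.89 [368.5, 268.5] [ 573. -520.   30.]
scene the_hand_stamp 0.76 [322.2, 255.0] [ 477. -481.   70.]
scene the_hand_stamp 0.16 [309.3, 192.9] [ 554. -247.   70.]
scene marker_1 0.64 [248.4, 167.5] [485.  33.  10.]
{'t': 1.0, 'joints': array([-1.39257844e+00,  4.90900792e-01,  1.55892473e+00, -3.01444398e-05,
        1.09166239e+00, -1.05575504e-01]), 'qvel': array([-0.00047908,  0.00036549, -0.00056317,  0.00039987,  0.00015954,
       -0.0007996 ]), 'tau': array([-4.03483727e-04, -6.12483788e+01, -2.58437955e+01,  6.93273777e-02,
        4.45985317e-02, -2.94562574e-05]), 'eef_pos': array([ 175.03313234, -599.98543646,  404.75192293]), 'tcp_rot': array([3.14149131e+00, 3.76405009e-05, 2.83807288e-01]), 'ft_force': array([ 0.20975794,  0.59123942, -0.40761015]), 'moment': array([-0.00084344,  0.01306287, -0.00330138]), 'grip_force': 0.0, 'opening': 1.001111063003621}
```

View pics/top1.png

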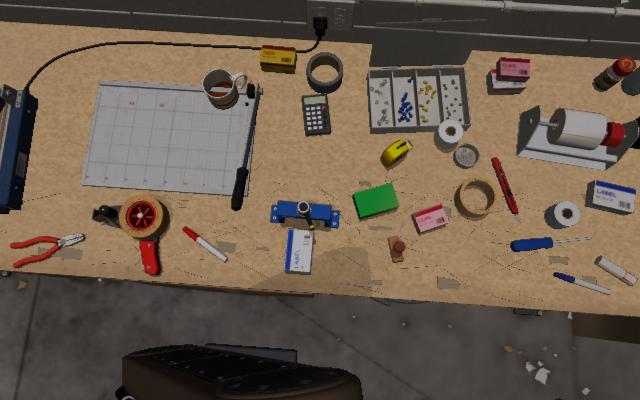

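View pics/scene1.png

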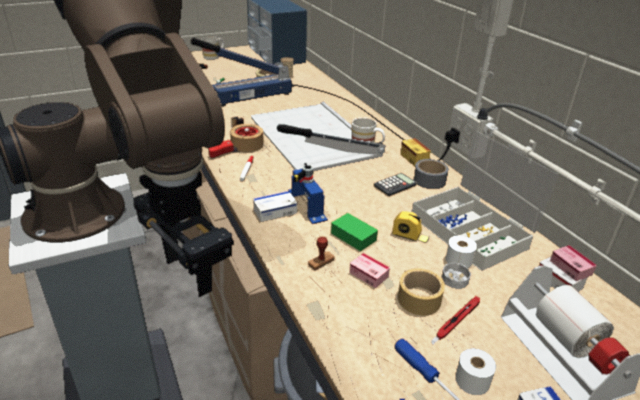

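```bash
python3 - <<'E'
from h import *
im=cv2.imread('pics/top1.png')[185:285,255:405]
cv2.imwrite('pics/crop1.png',cv2.resize(im,None,fx=5,fy=5,interpolation=cv2.INTER_CUBIC))
p=cam('wrist');R=cv2.Rodrigues(p['rvec'])[0];print(-R.T@p['tvec'],R,p['fx'],p['cx'],p['cy'])
E
```

```text
[ 251.41978402 -577.86080518  384.09245256] [[ 2.80053066e-01 -9.59984520e-01  3.16492044e-05]
 [-9.21638964e-01 -2.68857420e-01  2.79816560e-01]
 [-2.68611057e-01 -7.83926546e-02 -9.60053484e-01]] 284.3752279840452 318.26976660410963 198.75413891968023
```

View pics/crop1.png

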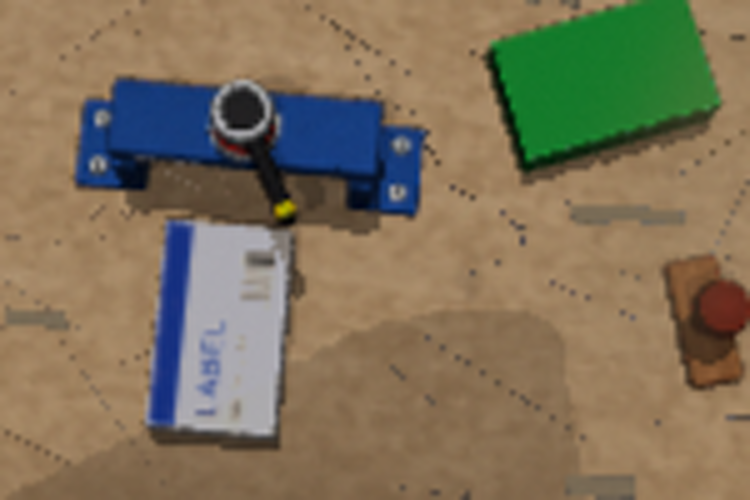

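The candidates are white/blue at (299,251), white/blue at (612,197) and green at (376,200). The crop shows the one at (299,251) lying lengthwise in front of the gauge opening, so that is the one meant. The lever's yellow tip is at crop (285,210), pointing towards the robot and slightly to its right. Next I'll move the wrist camera over it.

Emit:
move_arm(commands=[[[0.42,0.67,0.08],-0.18,-1],[[0.42,0.67,0.08],-0.18,-1],[[0.42,0.67,0.08],-0.18,-1],[[0.42,0.67,0.08],-0.18,-1],[[0.42,0.67,0.08],-0.18,-1],[[0.42,0.67,0.08],-0.18,-1],[[0.42,0.67,0.08],-0.18,-1],[[0.42,0.67,0.08],-0.18,-1],[[0.42,0.67,0.08],-0.18,-1],[[0.42,0.67,0.08],-0.18,-1],[[0.42,0.67,0.08],-0.18,-1],[[0.42,0.67,0.08],-0.18,-1],[[0.42,0.67,0.08],-0.18,-1],[[0.42,0.67,0.08],-0.18,-1],[[0.42,0.67,0.08],-0.18,-1],[[0.42,0.67,0.08],-0.18,-1],[[0.42,0.67,0.08],-0.18,-1],[[0.42,0.67,0.08],-0.18,-1],[[0.42,0.67,0.08],-0.18,-1],[[0,0,0],0,-1]])

```text
t: 2.72
eef_pos: [415.6, -215.7, 450.9]
tcp_rot: [3.141, -0.001, 0.012]
ft_force: [-0.9, -0.8, -0.3]
opening: 0.005
grip_force: 0.0
```

```bash
python3 - <<'E'
from h import *
p=cam('wrist','w1.png'); s=env.state(); print(s['eef_pos'],s['tcp_rot'],s['opening'],s['ft_force'])
import pickle; pickle.dump(p,open('w1.pkl','wb'))
for th,z in(('gauge',70),('carton_mid',35),('lever_end',107),('gauge_head',118),('pointer_axis',93),('back_stop',30)):
    for r in search_frame(th,p)[:3]: print(th,r['confidence'],r['at'],ray(p,r['at'],z).round())
E
```

```text
[ 415.00716958 -216.82574395  450.69028697] [ 3.14112325e+00 -6.39421334e-04  1.28368268e-02] 0.0048221613968541625 [-0.2709491  -0.50635531 -0.30821418]
gauge 0.98 [308.2, 54.6] [ 563. -202.   70.]
carton_mid 0.69 [304.8, 125.4] [ 483. -197.   35.]
carton_mid 0.63 [439.5, 27.4] [ 602. -363.   35.]
lever_end 0.72 [311.3, 46.4] [ 564. -207.  107.]
gauge_head 0.72 [311.5, 52.0] [ 556. -207.  118.]
gauge_head 0.36 [308.6, 127.9] [ 483. -205.  118.]
pointer_axis 0.74 [311.7, 49.7] [ 564. -207.   93.]
back_stop 0.75 [314.4, 53.2] [ 572. -209.   30.]
```

View pics/w1.png

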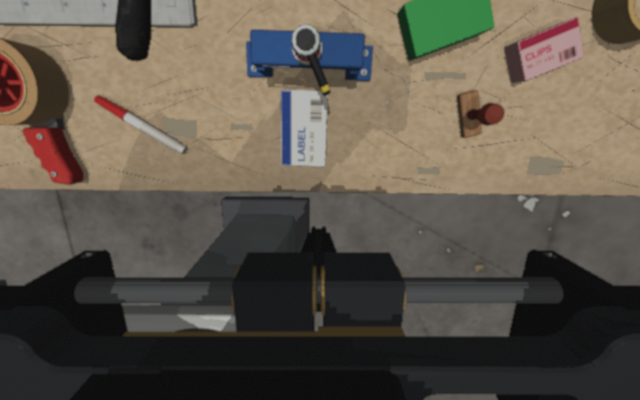

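```bash
cat > fit.py <<'E'
from h import *
from scipy.optimize import minimize
def box(x0,x1,y0,y1,z0,z1): return np.array([[x,y,z] for x in(x0,x1) for y in(y0,y1) for z in(z0,z1)],float)
CART=[box(-50,50,-31,31,0,35)]  # long axis = x here
GA=[box(-22,22,50,62,0,80),box(-22,22,-62,-50,0,80),box(-18,18,-62,62,62,80),box(-22,22,50,86,0,8),box(-22,22,-86,-50,0,8)]
def sil(p,boxes,q,S=4):
    c,s=np.cos(q[2]),np.sin(q[2]); R=np.array([[c,-s,0],[s,c,0],[0,0,1]])
    m=np.zeros((400*S,640*S),np.uint8)
    for b in boxes:
        u=proj(p,b@R.T+[q[0],q[1],0])
        h=cv2.convexHull((u*S+S/2).astype(np.float32)).astype(np.int32)
        cv2.fillConvexPoly(m,h,255)
    return cv2.resize(m,(640,400),interpolation=cv2.INTER_AREA)/255.
def fit(ps,ms,boxes,q0):
    f=lambda d:sum(np.abs(sil(p,boxes,q0+d*[1,1,.02])-m).sum() for p,m in zip(ps,ms))
    best=None
    r=minimize(f,np.zeros(3),method='Nelder-Mead',options=dict(initial_simplex=np.array([[0,0,0],[12,0,0],[0,12,0],[0,0,5.]]),maxiter=150))
    r=minimize(f,r.x,method='Nelder-Mead',options=dict(initial_simplex=r.x+np.array([[0,0,0],[4,0,0],[0,4,0],[0,0,3.]]),maxiter=150))
    return q0+r.x*[1,1,.02], r.fun, sum(m.sum() for m in ms)
def near(p,th,uv):
    L=cut_out(th,p); L=[r for r in L if np.hypot(*(np.array(r['at'])-uv))<45]
    return L[0]['region'].astype(float) if L else None
E
python3 - <<'E'
from fit import *
import pickle
t=cam('top');w=cam('wrist')
for n,ps in(('w',[w]),('t',[t]),('both',[w,t])):
  for th,B,q0,z in(('carton_mid',CART,np.array([477,-192,0.]),17),('gauge',GA,np.array([568,-205,0.]),50)):
    ms=[near(p,th,proj(p,[q0[0],q0[1],z])[0]) for p in ps]
    if any(m is None for m in ms): print(n,th,'none');continue
    print(n,th,fit(ps,ms,B,q0))
for p,n in((w,'w'),(t,'t')):
  for r in cut_out('lever_end',p)[:2]: print(n,'lever',r['confidence'],r['at'],r['region'].sum())
E
```

```text
w carton_mid (array([ 4.77690487e+02, -1.94922166e+02, -8.09462731e-03]), np.float64(141.14117647058822), np.float64(3420.0))
w gauge (array([ 5.67852919e+02, -2.01205743e+02, -1.86319560e-02]), np.float64(695.9568627450981), np.float64(5600.0))
t carton_mid (array([ 5.92160569e+02, -2.08006262e+02,  2.88297694e-01]), np.float64(909.5176470588235), np.float64(170.0))
t gauge (array([ 5.69347117e+02, -2.02148093e+02, -7.03312990e-02]), np.float64(538.7294117647059), np.float64(808.0))
both carton_mid (array([ 4.77564533e+02, -1.94844721e+02, -1.42465608e-02]), np.float64(1439.4392156862746), np.float64(3590.0))
both gauge (array([ 5.67929904e+02, -2.01272056e+02, -2.17903950e-02]), np.float64(1247.4705882352941), np.float64(6408.0))
w lever 0.97 [306.4, 42.9] 1235
w lever 0.37 [307.4, 48.3] 1274
t lever 0.5 [303.3, 206.9] 206
```

```bash
python3 - <<'E'
from fit import *
import pickle
p=pickle.load(open('w1.pkl','rb'));im=p['image']
hsv=cv2.cvtColor(im,cv2.COLOR_RGB2HSV)
b=cv2.inRange(hsv,(100,110,30),(125,255,255)); b[:,:240]=0;b[:,380:]=0;b[86:]=0
b=cv2.morphologyEx(b,cv2.MORPH_CLOSE,np.ones((3,3)))
u=proj(p,[568,-202,112])[0];print('head px',u)
cv2.line(b,(307,42),(325,92),0,1)
m=b.astype(float)/255
# ignore head/lever region
ign=np.zeros_like(m); cv2.circle(ign,(308,45),24,1,-1); cv2.line(ign,(308,45),(328,95),1,12)
import fit as F
o=F.sil; F.sil=lambda *a:o(*a)*(1-ign)
print(F.fit([p],[m*(1-ign)],GA,np.array([568,-202,-.02])))
# lever: yellow tip
y=cv2.inRange(hsv,(22,120,100),(35,255,255)); y[:, :290]=0; y[:,345:]=0; y[110:]=0
n,l,s,c=cv2.connectedComponentsWithStats(y)
for i in range(1,n): print('yellow',s[i,4],c[i],ray(p,c[i],107).round(1))
g=cv2.resize(im[15:185,220:400],None,fx=4.4,fy=3.5*1,interpolation=cv2.INTER_CUBIC)
g=cv2.resize(im[15:165,230:390],None,fx=4,fy=4,interpolation=cv2.INTER_CUBIC)
cv2.imwrite('pics/w1c.png',g[:,:,::-1])
E
```

```text
head px [306.35833408  40.46963281]
(array([ 5.67417783e+02, -2.01236479e+02, -3.06236862e-02]), np.float64(839.5803921568627), np.float64(2966.0))
yellow 55 [325.03636364  88.34545455] [ 523.7 -221.7  107. ]
```

View pics/w1c.png

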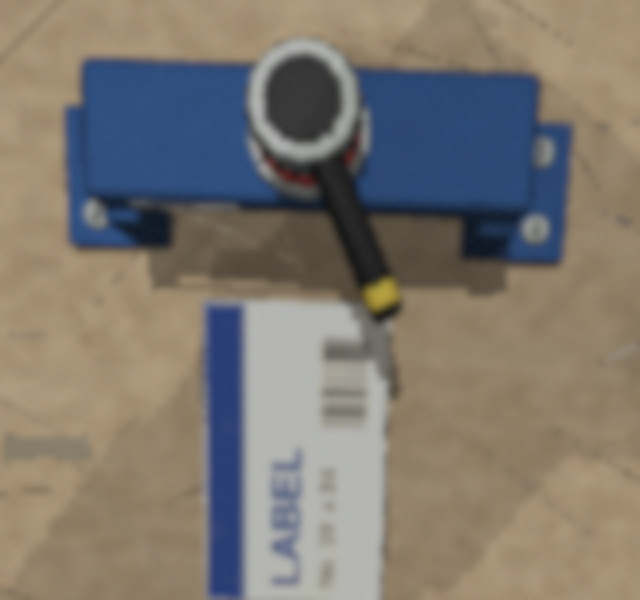

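Emit:
move_arm(commands=[[[-0.055,0.08,-0.8],-0.05,-0.37],[[-0.055,0.08,-0.8],-0.05,-0.37],[[-0.055,0.08,-0.8],-0.05,-0.37],[[-0.055,0.08,-0.8],-0.05,-0.37],[[-0.055,0.08,-0.8],-0.05,-0.37],[[-0.055,0.08,-0.8],-0.05,-0.37],[[-0.055,0.08,-0.8],-0.05,-0.37],[[-0.055,0.08,-0.8],-0.05,-0.37],[[-0.055,0.08,-0.8],-0.05,-0.37],[[-0.055,0.08,-0.8],-0.05,-0.37],[[0,0,-0.2],0,-0.37],[[0,0,0],0,-0.37],[[0,0,0],0,-0.37]])

```text
t: 4.75
eef_pos: [398.3, -194.3, 204.8]
tcp_rot: [3.141, -0.0, -0.03]
ft_force: [0.4, -0.4, -0.2]
opening: 0.317
grip_force: 0.0
```

Emit:
move_arm(commands=[[[0.2,-0.006,0],0,-0.37],[[0.2,-0.006,0],0,-0.37],[[0.2,-0.006,0],0,-0.37],[[0.2,-0.006,0],0,-0.37],[[0.2,-0.006,0],0,-0.37],[[0.2,-0.006,0],0,-0.37],[[0.2,-0.006,0],0,-0.37],[[0.2,-0.006,0],0,-0.37],[[0.2,-0.006,0],0,-0.37],[[0.2,-0.006,0],0,-0.37],[[0.1,-0.006,0],0,-0.37],[[0,0,0],0,-0.37]])

```text
t: 5.75
eef_pos: [461.6, -196.1, 204.3]
tcp_rot: [3.141, -0.001, -0.03]
ft_force: [-0.2, -0.1, 0.7]
opening: 0.317
grip_force: 0.0
```

```bash
python3 - <<'E'
from fit import *
p=cam('wrist','w2.png');t=cam('top','t2.png')
cv2.imwrite('pics/v2.png',np.vstack([p['image'],cv2.resize(t['image'][185:285,265:345],None,fx=2,fy=2)[:, :].repeat(4,1)[:,:640]])[:,:,::-1][:600])
for q in(p,t):
  m=near(q,'carton_mid',proj(q,[520,-197,17])[0])
  if m is not None: print(m.sum(),[r['at'] for r in cut_out('carton_mid',q)][:3])
E
```

```text
14970.0 [[311.9, 169.0]]
9.0 [[374.8, 201.3], [309.7, 226.8]]
```

View pics/w2.png

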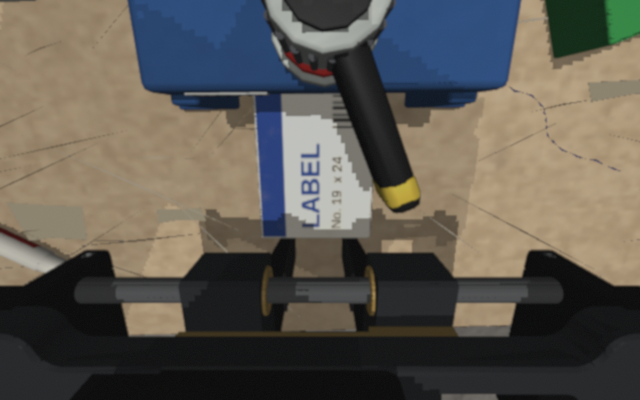

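The picture shows the carton under the beam. Its near edge runs (262,236)–(368,237), square to the fingers. The lever tip at (402,193) is clear of the gripper body.

```bash
python3 - <<'E'
from h import *
p=cam('wrist')
for u in((262,236),(368,237.5),(256,93),(135,82),(517,88),(302,8)): print(u,ray(p,u,35).round(1),ray(p,u,80).round(1),ray(p,u,118).round(1))
E
```

```text
(262, 236) [ 476.  -164.7   35. ] [ 495.4 -174.9   80. ] [ 511.9 -183.6  118. ]
(368, 237.5) [ 473.3 -224.7   35. ] [ 493.6 -216.8   80. ] [ 510.7 -210.1  118. ]
(256, 93) [ 552.  -168.2   35. ] [ 548.5 -177.4   80. ] [ 545.5 -185.1  118. ]
(135, 82) [ 558.8 -109.9   35. ] [ 553.2 -136.7   80. ] [ 548.5 -159.3  118. ]
(517, 88) [ 550.5 -296.    35. ] [ 547.4 -266.5   80. ] [ 544.8 -241.6  118. ]
(302, 8) [ 587.7 -192.5   35. ] [ 573.3 -194.3   80. ] [ 561.2 -195.8  118. ]
```

Emit:
move_arm(commands=[[[0.1,-0.003,0],0,-0.37],[[0.1,-0.003,0],0,-0.37],[[0,0,0],0,-0.37]])

```text
t: 6.35
eef_pos: [467.5, -196.4, 204.4]
tcp_rot: [3.141, -0.0, -0.03]
ft_force: [1.0, 0.6, 0.4]
opening: 0.314
grip_force: 0.0
```

Emit:
move_arm(commands=[[[0.07,-0.002,0],0,-0.37],[[0,0,0],0,-0.37],[[0,0,0],0,-0.37]])

```text
t: 6.6
eef_pos: [469.2, -196.3, 204.4]
tcp_rot: [3.141, -0.0, -0.03]
ft_force: [0.1, 0.0, 0.4]
opening: 0.313
grip_force: 0.0
```

Emit:
move_arm(commands=[[[0.05,-0.001,0],0,-0.37],[[0,0,0],0,-0.37],[[0,0,0],0,-0.37]])

```text
t: 6.85
eef_pos: [469.9, -196.3, 204.3]
tcp_rot: [-3.141, 0.002, -0.03]
ft_force: [-7.0, -1.8, 3.2]
opening: 0.319
grip_force: 3.2
```

Emit:
move_arm(commands=[[[0.05,-0.001,0],0,-0.37],[[0,0,0],0,-0.37],[[0,0,0],0,-0.37]])

```text
t: 7.1
eef_pos: [470.5, -196.3, 204.3]
tcp_rot: [-3.14, 0.005, -0.03]
ft_force: [-14.8, -4.2, 8.6]
opening: 0.317
grip_force: 7.3
```

```bash
python3 - <<'E'
from h import *
print(env.state()['moment'],env.state()['ft_force'])
p=cam('wrist','w3.png');im=p['image'][150:250,220:420]
cv2.imwrite('pics/w3c.png',np.vstack([cv2.resize(p['image'][0:150],(800,188)),cv2.resize(im,(800,400),interpolation=cv2.INTER_CUBIC)])[:,:,::-1])
E
```

```text
[-0.89878729  2.48628035 -0.04046517] [-14.82569258  -4.15731394   8.57448155]
```

View pics/w3c.png

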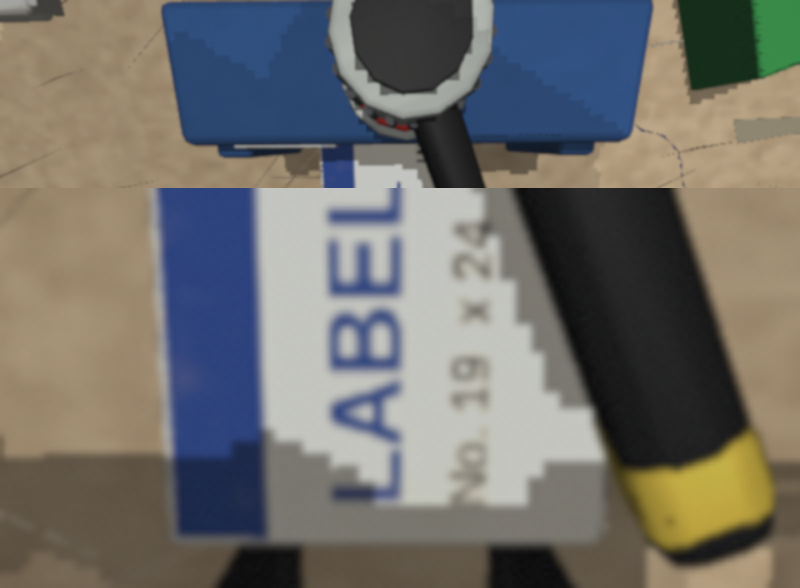

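The carton is home: contact came at TCP x ≈ 470, its near edge is square to the fingers, and force builds. I'll back off and go to the lever's counter-clockwise side, above it.

Emit:
move_arm(commands=[[[-0.1,0.003,0],0,-0.37],[[-0.2,0.006,0],0,-0.37],[[-0.5,0,0],0,-0.37],[[0,0,0.9],0,-1],[[0,0,0.9],0,-1],[[0,0,0.9],0,-1],[[0,0,0.9],0,-1],[[0,0,0.5],0,-1],[[0.5,-0.25,0],0,-1],[[0.5,-0.25,0],0,-1],[[0.5,-0.25,0],0,-1],[[0.5,-0.25,0],0,-1],[[0.5,-0.25,0],0,-1],[[0.5,-0.25,0],0,-1],[[0.3,0,0],0,-1],[[0,0,0],0,-1],[[0,0,0],0,-1]])

```text
t: 8.57
eef_pos: [546.7, -240.6, 327.0]
tcp_rot: [-3.141, 0.001, -0.029]
ft_force: [-0.6, 0.7, 1.1]
opening: 0.007
grip_force: 0.0
```

```bash
python3 - <<'E'
from h import *
t=cam('top','t3.png');s=cam('scene','s3.png');w=cam('wrist','w4.png')
a=cv2.resize(t['image'][180:280,255:355],(400,400),interpolation=cv2.INTER_CUBIC)
b=cv2.resize(s['image'][130:230,240:340],(400,400),interpolation=cv2.INTER_CUBIC)
cv2.imwrite('pics/v3.png',np.hstack([a,b])[:,:,::-1])
E
```

```text
(no output)
```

View pics/v3.png

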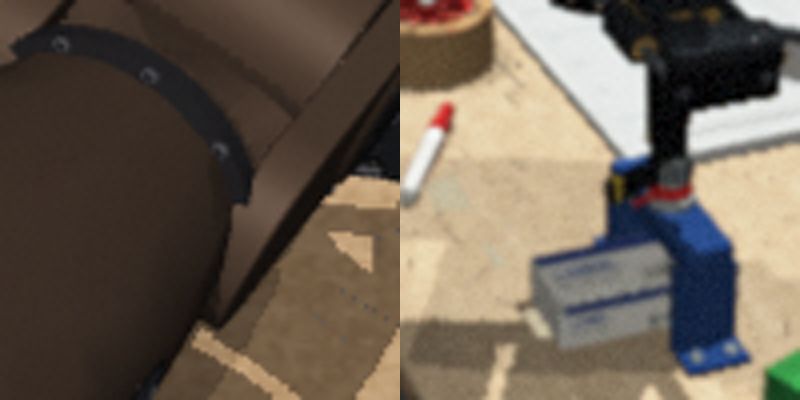

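```bash
cat > arc.py <<'E'
import numpy as np,sys,json
from cell import env
# arc.py a0 a1 n [r]: relative rows from angle a0 (deg) to a1 in n rows
def rows(a0,a1,n,r=42.,start=None):
    C=np.array([567.8,-201.3]); A=np.radians(np.linspace(a0,a1,n+1))
    P=C+r*np.c_[np.cos(A),np.sin(A)]
    if start is not None: P[0]=start
    D=np.diff(P,axis=0)/30
    return [[[round(float(d[0]),2),round(float(d[1]),2),0],0,-1] for d in D]
def meas():
    s=env.state();p=s['eef_pos'];d=p[:2]-[567.8,-201.3];a=np.arctan2(d[1],d[0]);f=s['ft_force']
    tang=np.array([-np.sin(a),np.cos(a)]);print('phi',np.degrees(a)%360,'r',np.hypot(*d),'Ftan',f[:2]@tang,'Frad',f[:2]@[np.cos(a),np.sin(a)],f,s['moment'],'z',p[2],'t',s['t'])
if __name__=='__main__':
    meas(); a=[float(x) for x in sys.argv[1:]]
    if a: print(json.dumps(rows(a[0],a[1],int(a[2]))))
E
python3 arc.py 238 125 18
```

```text
phi 241.47659765784533 r 44.837834412439236 Ftan 0.21195339164421 Frad 1.1311798896246672 [-0.35393144 -1.09509119 -0.2050442 ] [0.02650842 0.0672211  0.00456167] z 327.4155786082877 t 8.7167
[[[-0.13, 0.09, 0], 0, -1], [[-0.11, 0.1, 0], 0, -1], [[-0.1, 0.11, 0], 0, -1], [[-0.09, 0.12, 0], 0, -1], [[-0.08, 0.13, 0], 0, -1], [[-0.06, 0.14, 0], 0, -1], [[-0.05, 0.15, 0], 0, -1], [[-0.03, 0.15, 0], 0, -1], [[-0.01, 0.15, 0], 0, -1], [[0.0, 0.15, 0], 0, -1], [[0.02, 0.15, 0], 0, -1], [[0.04, 0.15, 0], 0, -1], [[0.05, 0.14, 0], 0, -1], [[0.07, 0.14, 0], 0, -1], [[0.08, 0.13, 0], 0, -1], [[0.1, 0.12, 0], 0, -1], [[0.11, 0.11, 0], 0, -1], [[0.12, 0.09, 0], 0, -1]]
```

Emit:
move_arm(commands=[[[0,0,-0.5],0,-1],[[0,0,-0.5],0,-1],[[0,0,-0.15],0,-1],[[0,0,0],0,-1],[[0,0,0],0,-1]])

```text
t: 9.13
eef_pos: [546.9, -241.1, 293.2]
tcp_rot: [3.142, 0.0, -0.03]
ft_force: [0.0, -0.8, 1.0]
opening: 0.005
grip_force: 0.0
```

Emit:
move_arm(commands=[[[-0.1,0.12,0],0,-1],[[-0.11,0.12,0],0,-1],[[-0.1,0.11,0],0,-1],[[-0.09,0.12,0],0,-1],[[-0.08,0.13,0],0,-1],[[-0.06,0.14,0],0,-1],[[-0.05,0.15,0],0,-1],[[-0.03,0.15,0],0,-1],[[-0.01,0.15,0],0,-1]])

```text
t: 9.88
eef_pos: [528.2, -205.3, 293.1]
tcp_rot: [3.141, -0.001, -0.03]
ft_force: [2.8, -6.0, 0.1]
opening: 0.007
grip_force: 2.5
```

```bash
python3 arc.py
```

```text
phi 185.69900906281146 r 39.80312227775723 Ftan 6.2424698912753245 Frad -2.228451860911751 [ 2.83733038 -5.99032423  0.0730643 ] [-1.00777889 -0.39881134 -0.10860957] z 293.09699053228945 t 9.8833
```

Emit:
move_arm(commands=[[[0.0,0.15,0],0,-1],[[0.01,0.15,0],0,-1],[[0.03,0.15,0],0,-1],[[0.05,0.14,0],0,-1],[[0.07,0.14,0],0,-1],[[0.08,0.13,0],0,-1],[[0.1,0.12,0],0,-1],[[0.11,0.11,0],0,-1]])

```text
t: 10.55
eef_pos: [541.2, -172.4, 292.6]
tcp_rot: [-3.141, 0.002, -0.03]
ft_force: [-2.6, -4.3, 0.7]
opening: 0.005
grip_force: 1.8
```

```bash
python3 - <<'E'
from arc import *
meas()
from h import *
p=cam('wrist','w5.png');s=cam('scene','s5.png')
y=lambda im:cv2.inRange(cv2.cvtColor(im,cv2.COLOR_RGB2HSV),(20,120,80),(35,255,255))
for q in(p,s):
  n,l,st,c=cv2.connectedComponentsWithStats(y(q['image']))
  for i in range(1,n):
    X=ray(q,c[i],107)
    if st[i,4]>8 and np.hypot(X[0]-568,X[1]+201)<80: print(st[i,4],c[i],X.round(1),np.degrees(np.arctan2(X[1]+201.3,X[0]-567.8)))
E
python3 arc.py 125 -130 40 | tail -1
```

```text
phi 132.53866306780145 r 39.28097919371566 Ftan 4.840968843865569 Frad -1.429862409193478 [-2.60021667 -4.3264719   0.72757127] [-0.6797162   0.49047031  0.02135191] z 292.5957251756591 t 10.55
99 [287.17171717 232.62626263] [ 550.8 -153.1  107. ] 109.39457007423972
65 [323.01538462 289.46153846] [ 509.3 -174.5  107. ] 155.41640675148668
27 [313.55555556 296.92592593] [ 503.7 -168.   107. ] 152.56844288608022
[[[0.13, 0.08, 0], 0, -1], [[0.14, 0.07, 0], 0, -1], [[0.15, 0.05, 0], 0, -1], [[0.15, 0.03, 0], 0, -1], [[0.15, 0.02, 0], 0, -1], [[0.16, -0.0, 0], 0, -1], [[0.15, -0.02, 0], 0, -1], [[0.15, -0.03, 0], 0, -1], [[0.15, -0.05, 0], 0, -1], [[0.14, -0.07, 0], 0, -1], [[0.13, -0.08, 0], 0, -1], [[0.12, -0.1, 0], 0, -1], [[0.11, -0.11, 0], 0, -1], [[0.1, -0.12, 0], 0, -1], [[0.08, -0.13, 0], 0, -1], [[0.07, -0.14, 0], 0, -1], [[0.05, -0.15, 0], 0, -1], [[0.04, -0.15, 0], 0, -1], [[0.02, -0.15, 0], 0, -1], [[0.0, -0.16, 0], 0, -1], [[-0.02, -0.15, 0], 0, -1], [[-0.03, -0.15, 0], 0, -1], [[-0.05, -0.15, 0], 0, -1], [[-0.07, -0.14, 0], 0, -1], [[-0.08, -0.13, 0], 0, -1], [[-0.09, -0.12, 0], 0, -1], [[-0.11, -0.11, 0], 0, -1], [[-0.12, -0.1, 0], 0, -1], [[-0.13, -0.09, 0], 0, -1], [[-0.14, -0.07, 0], 0, -1], [[-0.15, -0.05, 0], 0, -1], [[-0.15, -0.04, 0], 0, -1], [[-0.15, -0.02, 0], 0, -1], [[-0.16, -0.0, 0], 0, -1], [[-0.16, 0.01, 0], 0, -1], [[-0.15, 0.03, 0], 0, -1], [[-0.15, 0.05, 0], 0, -1], [[-0.14, 0.06, 0], 0, -1], [[-0.13, 0.08, 0], 0, -1], [[-0.12, 0.09, 0], 0, -1]]
```

```bash
cat >> arc.py <<'E'
def tau(n=1):
    s=env.state();d=(s['eef_pos'][:2]-[567.8,-201.3])/1000;f=s['ft_force'];print('torque',d[0]*f[1]-d[1]*f[0]+s['moment'][2])
if __name__=='__main__': tau()
E
python3 arc.py
```

```text
phi 131.9354451979044 r 39.27844705844177 Ftan 0.7368003230899238 Frad 1.0037299549249086 [-1.21889007  0.25427455 -0.91394727] [-0.0528842   0.30485692  0.03179315] z 292.6205560979507 t 10.65
torque 0.060733523660120706
```

Emit:
move_arm(commands=[[[0.12,0.1,0],0,-1],[[0.13,0.08,0],0,-1],[[0.14,0.07,0],0,-1]])

```text
t: 10.9
eef_pos: [553.4, -165.0, 292.7]
tcp_rot: [-3.141, 0.001, -0.03]
ft_force: [-5.7, -4.0, -0.3]
opening: -0.001
grip_force: 2.4
```

```bash
python3 arc.py
```

```text
phi 111.60126445944216 r 39.04810985361942 Ftan 6.777059641033316 Frad -1.639046101643288 [-5.69768889 -4.01887432 -0.3227315 ] [-0.6105933   0.86474423 -0.06155301] z 292.73356689861663 t 10.9
torque 0.20307835958737608
```

Emit:
move_arm(commands=[[[0.15,0.05,0],0,-1],[[0.15,0.03,0],0,-1]])

```text
t: 11.07
eef_pos: [562.5, -162.4, 292.6]
tcp_rot: [-3.141, 0.002, -0.03]
ft_force: [-5.1, -2.1, 0.3]
opening: 0.003
grip_force: 2.1
```

```bash
python3 arc.py
```

```text
phi 97.83335834275667 r 39.224730176989596 Ftan 5.3184846237012 Frad -1.4230696399571534 [-5.07490248 -2.13465939  0.26421187] [-0.34578049  0.91826269 -0.05158311] z 292.62438501787443 t 11.0667
torque 0.15703301906899403
```

Emit:
move_arm(commands=[[[0.15,0.02,0],0,-1],[[0.16,0.0,0],0,-1]])

```text
t: 11.23
eef_pos: [571.7, -161.7, 292.6]
tcp_rot: [-3.141, 0.002, -0.03]
ft_force: [-5.0, -1.1, 0.4]
opening: 0.007
grip_force: 2.0
```

```bash
python3 arc.py
```

```text
phi 84.33534060705708 r 39.7477160673865 Ftan 4.879108045030883 Frad -1.5579249667608939 [-5.00905811 -1.06871997  0.42900927] [-0.13505623  0.84149443 -0.00552366] z 292.5714390484684 t 11.2333
torque 0.18840974069877323
```

Emit:
move_arm(commands=[[[0.15,-0.02,0],0,-1],[[0.15,-0.03,0],0,-1]])

```text
t: 11.4
eef_pos: [580.9, -163.3, 292.6]
tcp_rot: [-3.141, 0.001, -0.03]
ft_force: [-4.2, 1.2, 0.1]
opening: 0.005
grip_force: 1.8
```

```bash
python3 arc.py
```

```text
phi 70.99380480781474 r 40.13891089409703 Ftan 4.331300117370333 Frad -0.22466194277417717 [-4.16833796  1.19816206  0.06488984] [0.08711896 0.81087209 0.01876609] z 292.59910688916926 t 11.4
torque 0.19261976242354836
```

Emit:
move_arm(commands=[[[0.15,-0.05,0],0,-1],[[0.14,-0.07,0],0,-1]])

```text
t: 11.57
eef_pos: [589.8, -167.1, 292.8]
tcp_rot: [-3.141, 0.0, -0.03]
ft_force: [-3.4, 0.9, -0.5]
opening: 0.008
grip_force: 1.7
```

```bash
python3 arc.py
```

```text
phi 57.25596228368216 r 40.618569486307194 Ftan 3.3300814640930243 Frad -1.094658638815622 [-3.39300245  0.88048536 -0.53478457] [ 0.22115987  0.69179789 -0.00546156] z 292.7618372632422 t 11.5667
torque 0.12980158864677577
```

Emit:
move_arm(commands=[[[0.13,-0.08,0],0,-1],[[0.12,-0.1,0],0,-1]])

```text
t: 11.73
eef_pos: [597.3, -172.8, 292.9]
tcp_rot: [-3.141, -0.0, -0.03]
ft_force: [-3.1, 1.9, 0.0]
opening: 0.002
grip_force: 1.6
```

```bash
python3 arc.py; python3 - <<'E'
from h import *
p=cam('wrist','w6.png');s=cam('scene','s6.png')
b=cv2.resize(s['image'][130:230,250:350],(400,400),interpolation=cv2.INTER_CUBIC)
cv2.imwrite('pics/v6.png',np.hstack([cv2.resize(p['image'][120:320,220:420],(400,400)),b])[:,:,::-1])
E
```

```text
phi 44.04792604089423 r 41.019302129972026 Ftan 3.576863899486094 Frad -0.8964733360847752 [-3.13119761  1.94761939  0.00755483] [0.34666238 0.59880474 0.01678982] z 292.85086291756966 t 11.7333
torque 0.16351028123944308
```

View pics/v6.png

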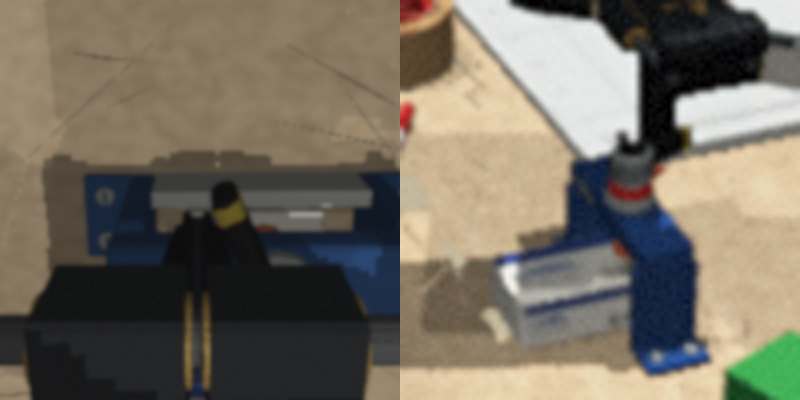

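The wrist view shows the lever tip at crop (230,205), leading the finger. The scene view shows the carton still home and the orange foot just above it. Continuing.

Emit:
move_arm(commands=[[[0.11,-0.11,0],0,-1],[[0.1,-0.12,0],0,-1]])

```text
t: 12.0
eef_pos: [603.3, -179.7, 292.9]
tcp_rot: [-3.141, 0.0, -0.03]
ft_force: [-3.2, 2.0, 0.3]
opening: 0.002
grip_force: 1.5
```

```bash
python3 arc.py
```

```text
phi 31.36352297057774 r 41.54567895617522 Ftan 3.408913258312613 Frad -1.6943863391736729 [-3.22103039  2.02894009  0.25968992] [ 0.47869239  0.49473237 -0.0295903 ] z 292.9116839676633 t 12.0
torque 0.11203531536044323
```

Emit:
move_arm(commands=[[[0.08,-0.13,0],0,-1],[[0.07,-0.14,0],0,-1]])

```text
t: 12.17
eef_pos: [607.9, -188.1, 292.9]
tcp_rot: [3.142, -0.0, -0.03]
ft_force: [-1.9, 2.7, -0.6]
opening: 0.008
grip_force: 1.4
```

```bash
python3 arc.py
```

```text
phi 18.261760084005623 r 42.25683454395621 Ftan 3.213690162106479 Frad -0.9809776902368269 [-1.93860844  2.74443419 -0.58133349] [0.52686156 0.43031343 0.01575472] z 292.91032270853657 t 12.1667
torque 0.15155509754644148
```

Emit:
move_arm(commands=[[[0.05,-0.15,0],0,-1],[[0.03,-0.15,0],0,-1]])

```text
t: 12.33
eef_pos: [610.1, -197.0, 292.8]
tcp_rot: [-3.141, 0.0, -0.03]
ft_force: [-2.0, 4.8, 0.9]
opening: 0.004
grip_force: 2.2
```

```bash
python3 arc.py
```

```text
phi 5.77861357474726 r 42.54931918045517 Ftan 4.98316995466918 Frad -1.5155220876487503 [-2.00955091  4.80525703  0.93347133] [ 0.85324747  0.37608486 -0.06574442] z 292.7552351584622 t 12.3333
torque 0.14628606952832335
```

Emit:
move_arm(commands=[[[0.01,-0.15,0],0,-1],[[-0.01,-0.16,0],0,-1]])

```text
t: 12.5
eef_pos: [610.2, -206.2, 292.8]
tcp_rot: [-3.141, -0.0, -0.03]
ft_force: [-1.0, 6.2, 0.3]
opening: 0.006
grip_force: 2.1
```

```bash
python3 arc.py
```

```text
phi 353.3521976687819 r 42.67680395811275 Ftan 6.052728724524154 Frad -1.7101641101070617 [-0.99796634  6.21001203  0.31543879] [ 0.90958179  0.17484011 -0.11356318] z 292.7586495657217 t 12.5
torque 0.14474793246500006
```

Emit:
move_arm(commands=[[[-0.03,-0.15,0],0,-1],[[-0.05,-0.15,0],0,-1]])

```text
t: 12.67
eef_pos: [607.9, -215.3, 292.9]
tcp_rot: [-3.141, -0.001, -0.03]
ft_force: [-0.1, 4.8, 0.4]
opening: 0.008
grip_force: 2.0
```

```bash
python3 arc.py
```

```text
phi 340.74457319173035 r 42.460976509262295 Ftan 4.504369053974292 Frad -1.6402305811060154 [-0.06302134  4.79330004  0.42526831] [ 0.92055391 -0.05325665 -0.05321403] z 292.8647538186659 t 12.6667
torque 0.1380458767764674
```

Emit:
move_arm(commands=[[[-0.06,-0.15,0],0,-1],[[-0.07,-0.14,0],0,-1]])

```text
t: 12.83
eef_pos: [603.9, -224.1, 293.0]
tcp_rot: [3.141, -0.001, -0.03]
ft_force: [1.4, 4.5, -0.4]
opening: 0.004
grip_force: 1.8
```

```bash
python3 arc.py
```

```text
phi 327.7373565474623 r 42.7385732759595 Ftan 4.5680501649986445 Frad -1.2433310785580214 [ 1.38705708  4.52648066 -0.44403392] [ 0.74667919 -0.18873315 -0.05767252] z 292.97505938090103 t 12.8333
torque 0.13755943154424038
```

Emit:
move_arm(commands=[[[-0.09,-0.13,0],0,-1],[[-0.11,-0.11,0],0,-1]])

```text
t: 13.0
eef_pos: [597.7, -231.3, 293.0]
tcp_rot: [3.141, -0.001, -0.03]
ft_force: [2.5, 5.5, -0.5]
opening: 0.005
grip_force: 2.1
```

```bash
python3 arc.py
```

```text
phi 314.91922053621 r 42.39837639594888 Ftan 5.689420876486878 Frad -2.1183724085516555 [ 2.53289387  5.51737802 -0.48092432] [ 0.86404546 -0.46928468 -0.02726226] z 292.99107807999525 t 13.0
torque 0.21395995066685847
```

Emit:
move_arm(commands=[[[-0.12,-0.1,0],0,-1],[[-0.13,-0.09,0],0,-1]])

```text
t: 13.17
eef_pos: [590.2, -236.9, 293.0]
tcp_rot: [3.141, -0.001, -0.03]
ft_force: [4.4, 5.2, 0.5]
opening: 0.003
grip_force: 2.5
```

```bash
python3 arc.py
```

```text
phi 302.1640167542672 r 42.09547494349139 Ftan 6.495749512944915 Frad -2.114354345792904 [4.37326622 5.24783752 0.5104319 ] [ 0.90804325 -0.74560726 -0.02556118] z 293.0241392268173 t 13.1667
torque 0.2478804801039954
```

Emit:
move_arm(commands=[[[-0.14,-0.07,0],0,-1]])

```text
t: 13.25
eef_pos: [586.1, -239.0, 293.1]
tcp_rot: [3.141, -0.002, -0.03]
ft_force: [5.8, 4.5, -1.0]
opening: 0.002
grip_force: 2.7
```

```bash
python3 arc.py
```

```text
phi 295.82898651195586 r 41.92975363641276 Ftan 7.128086633691554 Frad -1.5096241295127442 [ 5.75825697  4.46442165 -1.01988643] [ 0.91478593 -0.94792677 -0.03072875] z 293.1195164465022 t 13.25
torque 0.26815016785899926
```

Emit:
move_arm(commands=[[[-0.14,-0.06,0],0,-1]])

```text
t: 13.33
eef_pos: [582.0, -240.8, 293.2]
tcp_rot: [3.141, -0.002, -0.03]
ft_force: [5.6, 3.7, 0.1]
opening: 0.004
grip_force: 3.1
```

```bash
python3 arc.py
```

```text
phi 289.7194005955307 r 41.97846745513013 Ftan 6.500782944407095 Frad -1.612949632370436 [5.57532147 3.71181572 0.07176791] [ 0.75299656 -1.08159296 -0.05801781] z 293.1734048752439 t 13.3333
torque 0.21487509300875224
```

Emit:
move_arm(commands=[[[-0.15,-0.04,0],0,-1]])

```text
t: 13.42
eef_pos: [577.6, -242.1, 293.3]
tcp_rot: [3.141, -0.003, -0.03]
ft_force: [8.5, 5.3, -0.7]
opening: 0.006
grip_force: 3.9
```

```bash
python3 arc.py; python3 - <<'E'
from h import *
p=cam('wrist','w7.png');s=cam('scene','s7.png')
b=cv2.resize(s['image'][140:200,275:335],(400,400),interpolation=cv2.INTER_CUBIC)
cv2.imwrite('pics/v7.png',np.hstack([cv2.resize(p['image'][170:310,250:390],(400,400)),b])[:,:,::-1])
E
```

```text
phi 283.58158276806967 r 41.92791512957693 Ftan 9.497275607123992 Frad -3.196778909868459 [ 8.48100033  5.33762801 -0.70383753] [ 0.89413778 -1.55463195 -0.11450993] z 293.282015494382 t 13.4167
torque 0.2836910337084365
```

View pics/v7.png

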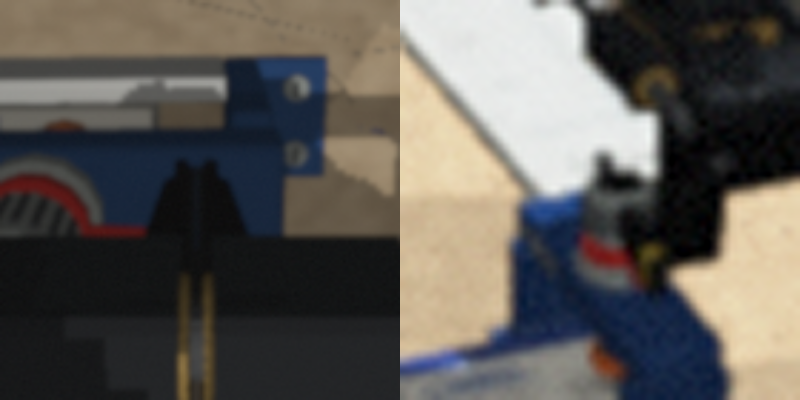

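```bash
cat > ang.py <<'E'
from h import *
import sys
def ang():
  for n in('wrist','scene'):
    q=cam(n); hsv=cv2.cvtColor(q['image'],cv2.COLOR_RGB2HSV)
    red=cv2.inRange(hsv,(0,140,60),(6,255,255))|cv2.inRange(hsv,(174,140,60),(180,255,255))
    v,u=np.nonzero(red); P=np.array([ray(q,(a,b),93) for a,b in zip(u,v)]).reshape(-1,3)-[567.8,-201.3,0]
    r=np.hypot(P[:,0],P[:,1]) if len(P) else np.array([]); k=(r>22)&(r<36)
    if k.any(): print(n,'red n',k.sum(),'phi min/med/max',np.percentile(np.degrees(np.arctan2(P[k,1],P[k,0]))%360,[0,50,100]).round(),'r',r[k].max().round())
    y=cv2.inRange(hsv,(20,120,60),(35,255,255)); m,l,st,c=cv2.connectedComponentsWithStats(y)
    for i in range(1,m):
      X=ray(q,c[i],107)-[567.8,-201.3,0]
      if st[i,4]>3 and 35<np.hypot(X[0],X[1])<65: print(n,'yellow',st[i,4],c[i].round(),'r',np.hypot(X[0],X[1]).round(),'phi',(np.degrees(np.arctan2(X[1],X[0]))%360).round())
ang()
E
python3 ang.py; python3 arc.py
```

```text
wrist red n 26 phi min/med/max [268. 270. 274.] r 28.0
wrist yellow 18 [314. 274.] r 39.0 phi 255.0
wrist yellow 14 [323. 274.] r 45.0 phi 257.0
wrist yellow 8 [314. 284.] r 41.0 phi 245.0
wrist yellow 6 [314. 290.] r 43.0 phi 239.0
wrist yellow 12 [314. 297.] r 46.0 phi 233.0
wrist yellow 10 [314. 307.] r 51.0 phi 226.0
wrist yellow 11 [322. 308.] r 56.0 phi 230.0
scene red n 2 phi min/med/max [262. 263. 265.] r 28.0
phi 283.3121465420323 r 42.02410393895217 Ftan 4.040154902581002 Frad -0.6815166435112473 [ 3.77467294  1.59347443 -0.41061515] [ 0.41563547 -0.68004547 -0.01143685] z 293.29645611792284 t 13.6167
torque 0.1583470391396367
```

Emit:
move_arm(commands=[[[-0.15,-0.02,0],0,-1]])

```text
t: 13.7
eef_pos: [573.6, -242.6, 293.3]
tcp_rot: [3.14, -0.004, -0.03]
ft_force: [9.6, 4.1, -0.9]
opening: 0.007
grip_force: 3.9
```

```bash
python3 arc.py;python3 ang.py|grep -v "wrist y"; python3 -c "
from h import *
s=cam('scene'); print(ray(s,(312.5,178),107)-[567.8,-201.3,0])"
```

```text
phi 278.0463464960944 r 41.69119113171347 Ftan 10.084301948757636 Frad -2.74743090790615 [ 9.60045457  4.13192382 -0.86176506] [ 0.75305502 -1.63617925 -0.10289867] z 293.31292404401756 t 13.7
torque 0.3175278883485598
wrist red n 71 phi min/med/max [260. 266. 273.] r 29.0
[ -1.97375126 -37.66963619 107.        ]
```

Emit:
move_arm(commands=[[[-0.15,0,0],0,-1]])

```text
t: 13.93
eef_pos: [569.3, -242.6, 293.4]
tcp_rot: [3.14, -0.004, -0.03]
ft_force: [8.4, 3.4, -0.8]
opening: 0.003
grip_force: 3.9
```

```bash
python3 arc.py;python3 ang.py|grep -v "wrist y"
```

```text
phi 272.04951997803545 r 41.36249589767141 Ftan 8.499070866602837 Frad -3.0676768028159893 [ 8.38392386  3.36966872 -0.84792661] [ 0.64827583 -1.60067965 -0.06137127] z 293.3970093026439 t 13.9333
torque 0.2901715096864431
wrist red n 84 phi min/med/max [260. 266. 271.] r 31.0
scene red n 1 phi min/med/max [264. 264. 264.] r 33.0
```

Torque is steady near 0.3 N m and the pointer has stopped at about 266° while the lever goes on. I'll back off and look.

Emit:
move_arm(commands=[[[0.3,0,0],0,-1],[[0.4,-0.1,0],0,-1],[[0,0,0.9],0,-1],[[0,0,0.9],0,-1],[[0,0,0.9],0,-1],[[-0.9,0,0.7],0,-1],[[-0.9,0.2,0.7],0,-1],[[-0.9,0.2,0],0,-1],[[-0.9,0.2,0],0,-1],[[0,0,0],0,-1],[[0,0,0],0,-1],[[0,0,0],0,-1]])

```text
t: 15.03
eef_pos: [481.8, -227.8, 416.2]
tcp_rot: [3.141, -0.001, -0.03]
ft_force: [-0.7, 0.7, 0.0]
opening: 0.002
grip_force: 0.0
```

```bash
python3 ang.py; python3 - <<'E'
from h import *
p=cam('wrist','w8.png');u=proj(p,[567.8,-215,100])[0].astype(int);print(u)
s=cam('scene')
x0,y0=max(u[0]-75,0),max(u[1]-60,0)
b=cv2.resize(s['image'][140:230,260:350],(400,400),interpolation=cv2.INTER_CUBIC)
cv2.imwrite('pics/v8.png',np.hstack([cv2.resize(p['image'][y0:y0+150,x0:x0+150],(400,400),interpolation=cv2.INTER_CUBIC),b])[:,:,::-1]);print(x0,y0)
E
```

```text
wrist red n 34 phi min/med/max [282. 285. 289.] r 31.0
wrist yellow 66 [339. 106.] r 50.0 phi 272.0
scene yellow 9 [316. 177.] r 39.0 phi 281.0
[302 109]
227 49
```

View pics/v8.png

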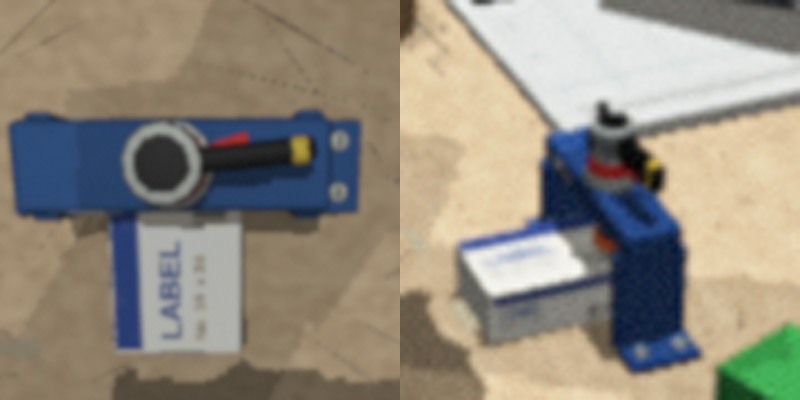

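```bash
python3 - <<'E'
from h import *
im=cv2.imread('pics/w8.png')[:,:,::-1]; p=cam('wrist'); C=np.array([567.8,-201.3,0])
# thimble top circle centre at z118, crop ->px
f=lambda a,b:(227+a/400*150-.3,49+b/400*150-.3)
c=ray(p,f(162,163),118)-C; print('thimble centre off',c.round(1))
for n,uv,z in(('lever yellow top',f(302,147),116),('pointer tip',f(246,136),93),('lever base',f(212,159),116)):
    X=ray(p,uv,z)-C; X2=X-[c[0],c[1],0]; print(n,X.round(1),np.hypot(*X2[:2]).round(1),(np.degrees(np.arctan2(X[1],X[0]))%360).round(1),(np.degrees(np.arctan2(X2[1],X2[0]))%360).round(1))
hsv=cv2.cvtColor(im,cv2.COLOR_RGB2HSV);red=cv2.inRange(hsv,(0,120,60),(8,255,255))|cv2.inRange(hsv,(172,120,60),(180,255,255))
for v,u in zip(*np.nonzero(red)):
    X=ray(p,(u,v),93)-C-[c[0],c[1],0]
    if 20<np.hypot(*X[:2])<37: print((u,v),np.hypot(*X[:2]).round(),(np.degrees(np.arctan2(X[1],X[0]))%360).round(),end='; ')
E
```

```text
thimble centre off [-2.00e-01 -1.00e-01  1.18e+02]
lever yellow top [  3.7 -49.  116. ] 49.1 274.4 274.6
pointer tip [  9.1 -29.7  93. ] 31.0 287.1 287.5
lever base [  0.7 -17.5 116. ] 17.4 272.2 272.8
(np.int64(317), np.int64(99)) 29.0 290.0; (np.int64(318), np.int64(99)) 30.0 289.0; (np.int64(313), np.int64(100)) 25.0 291.0; (np.int64(314), np.int64(100)) 26.0 290.0; (np.int64(315), np.int64(100)) 27.0 290.0; (np.int64(316), np.int64(100)) 28.0 289.0; (np.int64(317), np.int64(100)) 29.0 288.0; (np.int64(318), np.int64(100)) 30.0 288.0; (np.int64(319), np.int64(100)) 31.0 287.0; (np.int64(311), np.int64(101)) 23.0 291.0; (np.int64(312), np.int64(101)) 24.0 290.0; (np.int64(313), np.int64(101)) 25.0 289.0; (np.int64(314), np.int64(101)) 26.0 288.0; (np.int64(315), np.int64(101)) 27.0 288.0; (np.int64(316), np.int64(101)) 28.0 287.0; (np.int64(317), np.int64(101)) 29.0 286.0; (np.int64(318), np.int64(101)) 30.0 286.0; (np.int64(319), np.int64(101)) 31.0 285.0; (np.int64(309), np.int64(102)) 21.0 291.0; (np.int64(310), np.int64(102)) 22.0 290.0; (np.int64(311), np.int64(102)) 23.0 289.
[... 205 characters left out ...]
 28.0 285.0; (np.int64(317), np.int64(102)) 28.0 285.0; (np.int64(318), np.int64(102)) 29.0 284.0; (np.int64(319), np.int64(102)) 30.0 284.0; (np.int64(309), np.int64(103)) 21.0 288.0; (np.int64(310), np.int64(103)) 21.0 287.0; (np.int64(311), np.int64(103)) 22.0 287.0; (np.int64(312), np.int64(103)) 23.0 286.0; (np.int64(313), np.int64(103)) 24.0 285.0; (np.int64(314), np.int64(103)) 25.0 284.0; (np.int64(315), np.int64(103)) 26.0 284.0; (np.int64(316), np.int64(103)) 27.0 283.0; (np.int64(317), np.int64(103)) 28.0 283.0; (np.int64(318), np.int64(103)) 29.0 282.0; (np.int64(309), np.int64(104)) 20.0 286.0; (np.int64(310), np.int64(104)) 21.0 285.0; (np.int64(311), np.int64(104)) 22.0 284.0;
```

Slip is about 11° so far, with the lever at 274° and the pointer at about 285°. Both sprang back a little on release. I'll add roughly 9° more so the slip is unmistakable.

Emit:
move_arm(commands=[[[0.8,-0.1,0],0,-1],[[0.8,-0.1,0],0,-1],[[0.8,-0.1,0],0,-1],[[0.8,-0.1,0],0,-1],[[0.7,-0.1,0],0,-1],[[0,0,-0.9],0,-1],[[0,0,-0.9],0,-1],[[0,0,-0.9],0,-1],[[0,0,-0.9],0,-1],[[0,0,-0.5],0,-1],[[0,0,0],0,-1],[[0,0,0],0,-1]])

```text
t: 16.28
eef_pos: [598.7, -242.4, 292.3]
tcp_rot: [-3.141, 0.001, -0.03]
ft_force: [0.2, 0.8, -0.2]
opening: 0.004
grip_force: 0.0
```

Emit:
move_arm(commands=[[[-0.15,0,0],0,-1],[[-0.15,0,0],0,-1],[[-0.15,0,0],0,-1],[[-0.15,0,0],0,-1],[[-0.15,0,0],0,-1],[[-0.15,0,0],0,-1]])

```text
t: 16.78
eef_pos: [571.5, -242.7, 294.7]
tcp_rot: [3.139, -0.005, -0.03]
ft_force: [7.9, -0.4, -2.6]
opening: 0.006
grip_force: 3.9
```

```bash
python3 arc.py;python3 ang.py|grep -v "wrist y"
```

```text
phi 275.1517955989449 r 41.56276990548742 Ftan 7.8653962251694844 Frad 1.1538993669164093 [ 7.9372364  -0.44296718 -2.6015241 ] [-0.06010705 -1.47605275 -0.0522717 ] z 294.65980209823755 t 16.7833
torque 0.27463595393112455
wrist red n 85 phi min/med/max [265. 270. 276.] r 31.0
```

Emit:
move_arm(commands=[[[-0.15,0.01,0],0,-1],[[-0.15,0.02,0],0,-1]])

```text
t: 17.05
eef_pos: [562.8, -241.5, 294.6]
tcp_rot: [3.14, -0.005, -0.03]
ft_force: [9.5, 1.3, -1.4]
opening: 0.004
grip_force: 3.8
```

```bash
python3 arc.py;python3 ang.py|grep -v "wrist y"
```

```text
phi 262.90368683261494 r 40.485521940547166 Ftan 9.300698085298288 Frad -2.4248919112489977 [ 9.52901909  1.25733084 -1.36280952] [ 0.1895546  -1.70619949 -0.0511818 ] z 294.55322130629304 t 17.05
torque 0.325361819284367
wrist red n 89 phi min/med/max [260. 264. 271.] r 32.0
scene red n 4 phi min/med/max [259. 263. 267.] r 33.0
```

Released with the same retreat as before, then a check.

Emit:
move_arm(commands=[[[0.3,0,0],0,-1],[[0.5,-0.1,0],0,-1],[[0.3,-0.1,0],0,-1],[[0,0,0.9],0,-1],[[0,0,0.9],0,-1],[[0,0,0.9],0,-1],[[-0.9,0,0.7],0,-1],[[-0.9,0.2,0.7],0,-1],[[-0.9,0.2,0],0,-1],[[-0.9,0.2,0],0,-1],[[0,0,0],0,-1],[[0,0,0],0,-1],[[0,0,0],0,-1]])

```text
t: 18.23
eef_pos: [487.7, -229.6, 416.6]
tcp_rot: [3.141, -0.001, -0.03]
ft_force: [0.5, 0.8, -0.4]
opening: 0.005
grip_force: 0.0
```

```bash
python3 ang.py; python3 - <<'E'
from fit import *
p=cam('wrist','w9.png');u=proj(p,[567.8,-215,100])[0].astype(int)
x0,y0=max(u[0]-75,0),max(u[1]-60,0)
s=cam('scene');b=cv2.resize(s['image'][140:230,260:350],(400,400),interpolation=cv2.INTER_CUBIC)
cv2.imwrite('pics/v9.png',np.hstack([cv2.resize(p['image'][y0:y0+150,x0:x0+150],(400,400),interpolation=cv2.INTER_CUBIC),b])[:,:,::-1]);print(x0,y0,env.state()['ft_force'])
E
```

```text
wrist red n 43 phi min/med/max [280. 285. 291.] r 31.0
wrist yellow 63 [337. 120.] r 49.0 phi 265.0
scene yellow 8 [313. 178.] r 36.0 phi 272.0
226 56 [-0.13012873  0.43452967 -0.91948653]
```

View pics/v9.png

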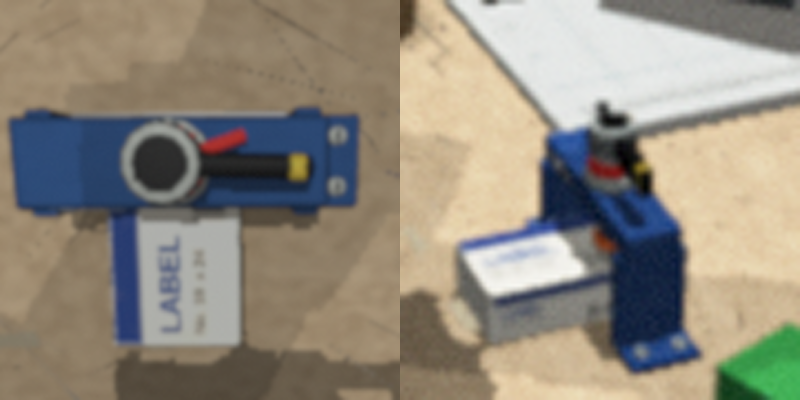

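The lever (yellow tip at crop (298,166)) is clearly past the red pointer (tip at crop (245,135)), by about 18–20°. The carton is in place with the orange foot down on it. One last check of the carton's edge, then I hand in.

```bash
python3 - <<'E'
from h import *
p=cam('wrist');f=lambda a,b:(226+a/400*150-.3,56+b/400*150-.3)
A=ray(p,f(115,345),35);B=ray(p,f(241,346),35);print(A.round(1),B.round(1))
# beam front edge at z80
D=ray(p,f(22,206),80);E=ray(p,f(355,207),80);print(D.round(1),E.round(1))
if 478<(A[0]+B[0])/2<486: print(env.job_done())
E
```

```text
[ 482.9 -165.    35. ] [ 480.6 -226.4   35. ]
[ 552.4 -140.2   80. ] [ 548.  -275.1   80. ]
the job is handed in; nothing more can be done
None
```

The job is handed in: the carton sits squarely against the back stop, and the plunger was wound down until the clutch slipped. The released lever stands about 18–20° past the red pointer, the plunger looks to be resting on the carton, and the whole job took about 18 s. I wound it a second time because the first slip was only about 11°.

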